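# Hold the sprung drawer cover open

## Task

Pull the blue-fronted drawer of the small grey drawer unit all the way out by its steel bar handle, and leave it out. Then take the red bar of the clear sprung cover inside the drawer, lift the cover to about 60 degrees from its closed position and keep holding it there so that I can take screws from the tray below: the job finishes while you still hold the red bar, because the cover springs shut if let go. Leave the other things on the table and on the unit where they are.

Things in the scene. Friction and masses are not known exactly. Their poses are not given: they have to be found in the camera images.
- drawer_unit: small grey sheet-steel drawer unit that stands fixed on the table, 210 (x, front to back) x 260 (y) x 90 mm high; its origin is the centre of its underside on the table. Its own x points from its front to its back (away from the robot at yaw 0), y to its left, z up; its front, a blue drawer front, faces its own -x.
- drawer (a joint): travel of the drawer in m: 0 shut, 0.15 fully out at its stop; it slides level along the unit's own -x, starts up to 20 mm ajar, needs about 3 N and stays where it is left. Its inside is 232 mm wide, its floor 12 mm and its rims 53 mm above the table; its blue front, 12 mm thick, rises to 89 mm above the table.
- drawer_handle (a point): centre of the drawer's steel bar handle, a round bar 11 mm thick and 130 mm long, level, parallel to the unit's y, 58 mm above the table, with its axis 45 mm in front of the blue front; posts join it to the front 55 mm either side of this point. It moves with the drawer.
- cover (a joint): angle of the clear cover inside the drawer in rad: 0 shut (level), grows as its free right edge is lifted, up to 1.8; 60 degrees is 1.05. A spring and its weight shut it: about 1.5 N at the red bar when shut, 2 N at 60 degrees. Its plate, 122 (x) x 88 (y) mm, covers the drawer's left half and is hinged along its left edge. It clears the unit's top only once the drawer is out.
- cover_hinge (a point): middle of the cover's hinge axis, which is parallel to the unit's x, 56 mm above the table, in the drawer's left part; it moves with the drawer (in the unit's frame x = -0.029 - travel, y = 0.106).
- cover_grip (a point): centre of the cover's red grip bar, 10 mm thick, 76 mm long, parallel to the unit's x, 145 mm from the hinge axis in the plane of the cover (56 mm above the table when shut), on two thin arms at its ends. 57 mm clear to the plate's free edge, 77 mm to the drawer's right wall, 44 mm to its floor. Lifted, it moves up and to the unit's left in an arc about the hinge; it can turn between the fingers.
- cover_handle: the red bar with its two arms, part of the cover (for contact; its origin lies on the hinge axis).
- flux_tin: small round grey tin of brown flux, 46 mm wide, 16 mm high, on top of the drawer unit; bystander, origin centre of its underside.
- bit_cup: black cup of iron tips, 64 mm wide, 91 mm high, left at the front of the table; bystander, origin centre of its underside.
- spray_bottle: white and green spray bottle, 34 mm wide, 133 mm high, at the left of the table; bystander, origin centre of its underside.
- tape_roll: roll of black tape, 58 mm wide, 19 mm high, right at the front; bystander, origin centre of its underside.
- wool_tin: yellow tin of brass wool, 63 mm wide, 48 mm high, right at the front; bystander, origin centre of its underside.
- side_cutters: red side cutters, 128 mm long, 12 mm high, far right at the front; bystander, origin centre of its underside.

How it is judged (in metres and radians):
On the way, in this order (a step that is already met when the one before it is completed fails the run):
1. the drawer is pulled out (at least 130 of its 150 mm) with the cover still shut (value of joint drawer above 0.13 m and value of joint cover below 0.1 rad), for 0.2 s.
2. the cover is held still at 60 degrees, give or take 10, by its red bar in the fingers (value of joint drawer above 0.125 m and value of joint cover between 0.873 and 1.222 rad and velocity of joint cover between -0.1 and 0.1 rad/s and contact force between cover_handle and the fingers above 0.5 N), for 0.5 s.
At the end, for the whole second after the job is handed in: The drawer is still out (over 125 mm of 150), the cover stands still between 50 and 70 degrees and the fingers are still holding it by its red bar (over 0.5 N of contact) (all of step 2); the arm keeps its last pose, push and grip.
It fails at once if the cover is lifted while the drawer is not out (under 120 mm) (value of joint cover above 0.2 rad and value of joint drawer below 0.12 m).
It fails at once if one of the other things is moved more than 30 mm (distance of any of flux_tin, bit_cup, spray_bottle, tape_roll, wool_tin, side_cutters from where it was at the start of the episode above 0.03 m).
It also fails if it takes over 45 s, if anything falls off the work surface, if the arm or the gripper's body presses on something with over 40 N, if the wrist force passes 120 N, or if a joint passes its speed limit or range.

## Robot

A 6-joint arm with a two-finger parallel gripper is mounted at the origin on a cart in front of the work surface, level with it; the furniture and walls round the work are solid. World frame = base frame: x ahead of the robot, y to its left, z up, the work surface at z = 0. Lengths are in mm, angles in rad, forces in N, time in s.
With the tool pointing down it reaches from about 400 to 925 mm from the base axis. Payload 12.5 kg.
Tool frame: the origin (TCP) lies midway between the tips of the shut fingers; the grasp point (between the pads) lies 19 mm behind it; x points along the fingers, y is the direction in which the jaws open and shut, and the axes are right-handed (so a half turn about x gives the same grasp; the last joint's range is limited). The gripper opens to 95 mm and grips with 3 to 60 N. Pads are 20 mm wide; open, the fingers measure 119 mm over their backs; the gripper's body (75 mm by 180 mm) begins 59 mm behind the grasp point.
Start: joints at [1.09, 0.491, 1.559, -0, 1.092, -0.106], TCP at [228.789, 581.638, 214.661] pointing down, gripper open.
Joint ranges: [-3.1, 3.1], [-0.84, 2.19], [0.05, 2.79], [-1.13, 4.28], [0.06, 2.93], [-2.69, 2.69]. Speed limits (rad/s): [2.22, 2.22, 2.79, 3.14, 3.14, 3.14].

## Interface

Orientations are given as [roll, pitch, yaw] about the fixed x, y, z axes, in that order (R = Rz(yaw) Ry(pitch) Rx(roll)).
In Python, from cell import sensors, read_camera, get_calibration, order gives the robot as it stands. The module is installed in compiled form; this text tells all that it offers.
- The arm moves only by the tool servo_tool, never from a script. Its argument "steps" is text: rows parted by semicolons, each of 7 numbers parted by spaces: the shift along the tool's x, y, z in mm, then the turn, a rotation vector about the tool's x, y, z in rad, then the finger opening in mm, from 0 to 95.1. A call has exactly 8 rows; each row shifts and turns the pose as measured when the row begins, along the tool's axes as they then stand; what a row does not reach is not made up. A row lasts 1/10 s, in which the tool goes at most 50 mm and 8.59 degrees, less where a joint would pass 70% of its speed; a pose out of reach is approached as far as the arm can. A call is refused whole if a number of a shift passes 50 or a number of a turn 0.15, either way. A call with a gripper value outside its range is refused whole. The fingers move at their own pace and stop on an object; the grip force is fixed at half the most. Time passes only in rows, so rows that do not move let the fingers close, or fill a call up. It gives the time, the measured TCP pose, the force and the opening at its end, in the units of the state.
- sensors.state(): the state, without advancing time (a new reading comes with each control period).
- read_camera(name): name is "scene" or "top" or "wrist"; returns (picture, depth): 400x640x3 uint8, blue, green, red; 400x640 float32, mm along the optical axis (not along the pixel's ray), 0 where there is no reading.
- get_calibration(name): a dict with "mtx" (3x3 intrinsics, pixels), "distortion" ([k1, k2, p1, p2, k3] as OpenCV has them; the pictures are not rectified), "R" (3x3) and "t" (3): a world point X has camera coordinates R X + t. Camera axes: x right, y down, z forward; pixel columns grow to the right and rows downward; lengths in mm; the calibration is good to about 2 mm. A picture is of the moment at which its call begins: read the wrist's pose just before it. get_calibration takes no time and is no camera call; for the wrist camera it gives the pose at the moment of the call.
- order.job_done(): hands the job in, once; it reports no verdict.
The state is a dict: "t": time; "joints": joint angles; "qvel": joint speeds; "tau": joint torques, N m; "eef_pos": TCP position; "tcp_rot": TCP orientation; "ft_force": force on the tool from outside, world axes, zero at the start; "moment": the same for the moment, N m; "opening": opening from 0.0 (shut) to 1.0 (fully open).
Only numpy, scipy, OpenCV 4.12 (cv2) and the standard library are available. Lean on these libraries where they do the work, as an engineer would, in place of code of your own. Each camera call takes 0.05 s, during which the arm holds its last target.

## Working session

There is one attempt and no reset: what is moved stays moved. The work goes in short steps, Python scripts to look and compute and a tool call to move; the robot and the scene stay as the last step left them, time stands still between calls to the robot, and variables do not carry over. Pictures are saved under pics/ and viewed, and the job is handed in when it is done.

Besides the shell and the picture viewer there is one more tool, called after "Emit:" as name(argument=value, ...), one argument or row to a line, values as JSON. servo_tool: Moves the arm, as the interface text tells. Its arguments: {"type":"object","properties":{"steps":{"type":"string"}},"required":["steps"]}

```bash
mkdir -p pics; cat > h.py <<'E'
import numpy as np, cv2
from cell import sensors, read_camera, get_calibration, order
from scipy.spatial.transform import Rotation as Ro
def proj(c,P):
    P=np.atleast_2d(P).astype(float)
    return cv2.projectPoints(P,cv2.Rodrigues(np.array(c["R"]))[0],np.array(c["t"],float),np.array(c["mtx"],float),np.array(c["distortion"],float))[0][:,0]
def ray(c,u,v):
    n=cv2.undistortPoints(np.array([[[u,v]]],float),np.array(c["mtx"],float),np.array(c["distortion"],float))[0,0]
    return np.array([n[0],n[1],1.])
def bydepth(c,u,v,d):
    return np.array(c["R"]).T@(ray(c,u,v)*d-np.array(c["t"]))
def byz(c,u,v,z):
    R=np.array(c["R"]);o=-R.T@np.array(c["t"]);r=R.T@ray(c,u,v)
    return o+r*(z-o[2])/r[2]
def st():
    s=sensors.state();
    for k in ("t","joints","eef_pos","tcp_rot","ft_force","opening"): print(k,np.round(s[k],3))
    return s
E
python3 - <<'E'
from h import *
s=st(); print(s)
for n in ("scene","top"):
    p,d=read_camera(n); cv2.imwrite(f"pics/{n}1.png",p); np.save(f"pics/{n}1.npy",d)
E
```

```text
t 0.0
joints [ 1.09   0.492  1.559 -0.     1.092 -0.106]
eef_pos [228.708 581.397 214.064]
tcp_rot [-1.656  1.57  -2.031]
ft_force [-0.395  0.581 -0.157]
opening 0.999
{'t': 0.0, 'joints': array([ 1.09034611e+00,  4.91555113e-01,  1.55945128e+00, -2.43393589e-05,
        1.09166364e+00, -1.05591488e-01]), 'qvel': array([ 0.00096295, -0.00053571, -0.00062575, -0.00061191,  0.00095542,
        0.00051907]), 'tau': array([ 7.44298977e-04, -6.12640285e+01, -2.58183932e+01,  6.92708208e-02,
        4.81532549e-02, -7.19818786e-05]), 'eef_pos': array([228.70796788, 581.39740644, 214.06386944]), 'tcp_rot': array([-1.6563544 ,  1.56971873, -2.0312019 ]), 'ft_force': array([-0.39497991,  0.5806975 , -0.15656899]), 'moment': array([ 0.03050806, -0.01317913, -0.00710212]), 'opening': 0.999381014851767}
```

View pics/scene1.png

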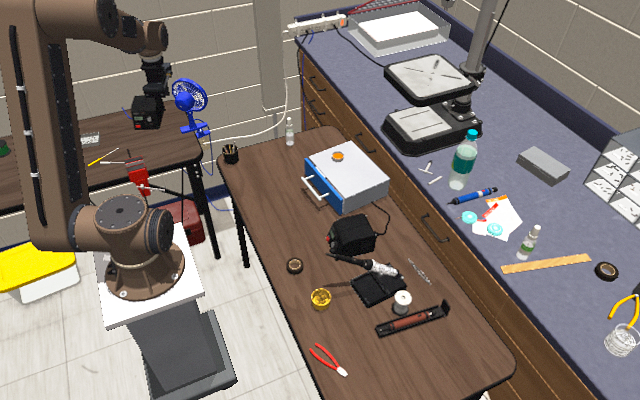

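View pics/top1.png

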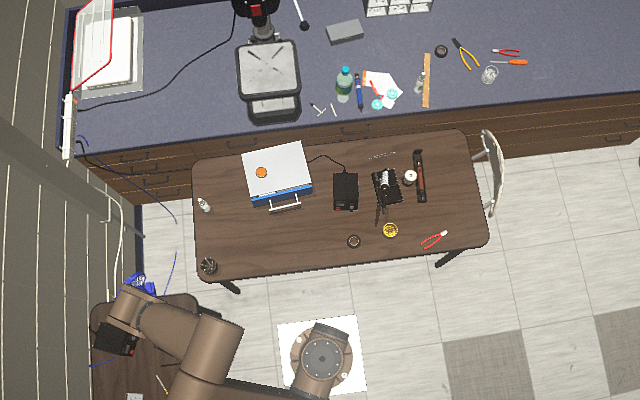

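The scene shows the unit in the left-centre of the table (top view about 245-312, 143-212), with the handle near (285,206) and the drawer slightly ajar. I'll enlarge both views.

```bash
python3 - <<'E'
import cv2
p=cv2.imread("pics/top1.png"); cv2.imwrite("pics/top1c.png",cv2.resize(p[130:230,230:330],None,fx=6,fy=6,interpolation=cv2.INTER_CUBIC))
p=cv2.imread("pics/scene1.png"); cv2.imwrite("pics/scene1c.png",cv2.resize(p[130:225,290:400],None,fx=6,fy=6,interpolation=cv2.INTER_CUBIC))
E
```

```text
(no output)
```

View pics/top1c.png

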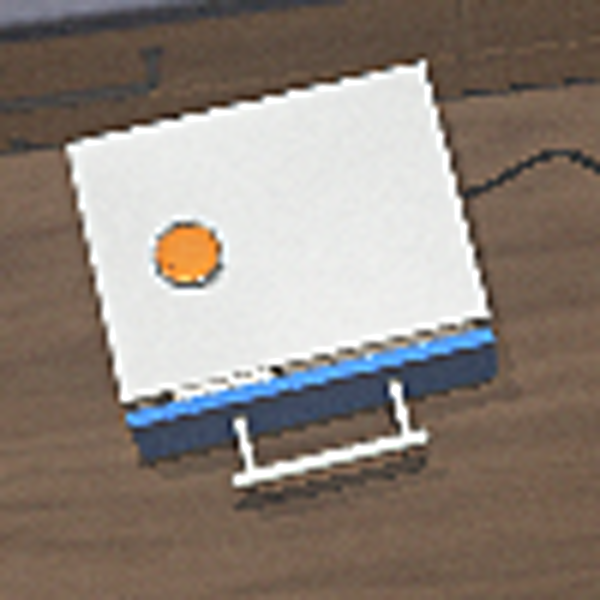

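View pics/scene1c.png

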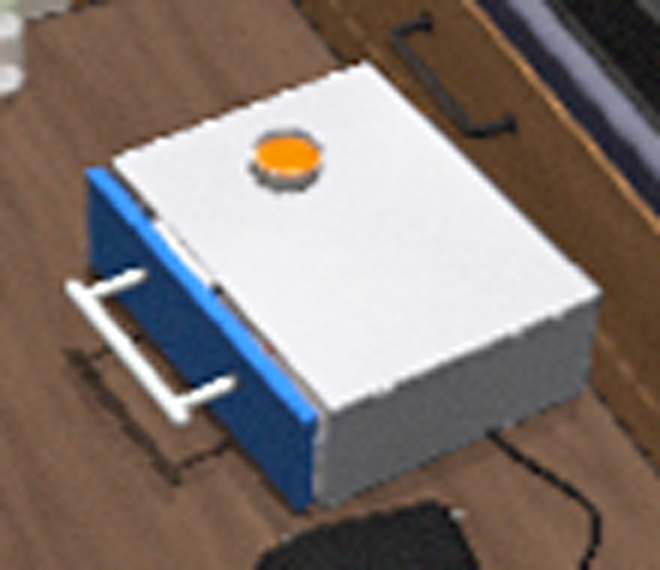

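The top crop shows the roof corners at (68,146), (424,62), (490,320) and (122,402), and the bar ends at (235,481) and (427,436). I'll fit the unit's pose to these.

```bash
cat > fit.py <<'E'
from h import *
from scipy.optimize import least_squares
T=get_calibration("top");S=get_calibration("scene")
f=lambda L,o:[((u+.5)/6+o[0]-.5,(v+.5)/6+o[1]-.5) for u,v in L]
tp=np.array(f([(68,146),(424,62),(490,320),(122,402),(235,481),(427,436)],(230,130)))
sp=np.array(f([(365,62),(600,293),(333,410),(110,160),(70,287),(180,417)],(290,130)))
loc=lambda tr:np.array([[105,130,90],[105,-130,90],[-105,-130,90],[-105,130,90],[0,65,60],[0,-65,60]],float)
def world(q,P):
    c,s=np.cos(q[2]),np.sin(q[2]); return P@np.array([[c,s,0],[-s,c,0],[0,0,1]])+[q[0],q[1],0]
def pts(q):
    P=loc(0); P[4:,0]=-105-q[3]; return world(q,P)
x0=byz(T,280,175,90)
def res(q,which):
    r=[]
    if 't' in which: r.append(proj(T,pts(q))-tp)
    if 's' in which: r.append(proj(S,pts(q))-sp)
    return np.concatenate(r).ravel()
for w in ('t','s','ts'):
    o=least_squares(res,[x0[0],x0[1],0,60],args=(w,)); q=o.x
    print(w,np.round(q,3)); print(np.round(o.fun.reshape(-1,2),1).tolist())
np.save("q.npy",q)
print(pts(q).round(1))
for n,L in(("t",[(187,252)]),):
    u,v=f(L,(230,130))[0]; print("flux",byz(T,u,v,106))
E
python3 fit.py
```

```text
t [7.79783e+02 8.76710e+01 1.11000e-01 5.73440e+01]
[[-0.4, -1.6], [-0.1, -1.3], [0.5, 0.9], [0.3, 1.6], [0.6, -0.1], [-0.9, 0.2]]
s [7.78717e+02 8.66510e+01 1.24000e-01 5.93350e+01]
[[1.1, -0.9], [1.7, -1.1], [-1.4, 0.6], [-1.6, 0.4], [0.2, 0.4], [0.0, 0.2]]
ts [7.79326e+02 8.74000e+01 1.17000e-01 5.83310e+01]
[[-0.5, -1.3], [-0.2, -1.3], [0.7, 0.8], [0.6, 1.9], [0.9, 0.3], [-0.5, 0.4], [1.5, -1.1], [1.7, -1.0], [-1.6, 0.3], [-1.5, 0.1], [0.5, -0.1], [0.0, -0.3]]
[[868.4 228.8  90. ]
 [898.8 -29.4  90. ]
 [690.2 -54.   90. ]
 [659.9 204.2  90. ]
 [609.5 132.9  60. ]
 [624.7   3.8  60. ]]
flux [765.30728094 149.93592452 106.        ]
```

```bash
cat >> h.py <<'E'
def Rcur(s): return Ro.from_euler("xyz",s["tcp_rot"]).as_matrix()
def Rdown(ydir):  # tool x down, tool y along horizontal ydir
    x=np.array([0,0,-1.]);y=np.array([*ydir[:2],0.]);y/=np.linalg.norm(y)
    return np.column_stack([x,y,np.cross(x,y)])
def plan(p,R,n,op,s=None):
    s=s or sensors.state(); Rc=Rcur(s); pc=np.array(s["eef_pos"])
    w=Ro.from_matrix(Rc.T@R).as_rotvec(); d=(np.array(p)-pc)
    print("dist",np.linalg.norm(d).round(1),"tool shift",(Rc.T@d).round(1),"rot",w.round(3))
    rows=[]
    for i in range(n):
        Ri=Rc@Ro.from_rotvec(w*i/n).as_matrix()
        rows.append(" ".join(f"{v:.1f}" for v in Ri.T@d/n)+" "+" ".join(f"{v:.3f}" for v in w/n)+f" {op}")
    print("; ".join(rows))
E
python3 - <<'E'
from h import *
s=sensors.state();print(Rcur(s).round(2))
a=.117;ux=np.array([np.cos(a),np.sin(a),0])
for sg in(1,-1): plan([610,67,200],Rdown(sg*ux),16,50)
E
```

```text
[[-0.    0.37  0.93]
 [-0.    0.93 -0.37]
 [-1.   -0.   -0.  ]]
dist 640.5 tool shift [  14.4 -339.1  543.2] rot [1.079e+00 0.000e+00 1.000e-03]
0.9 -21.2 33.9 0.067 0.000 0.000 50; 0.9 -18.9 35.3 0.067 0.000 0.000 50; 0.9 -16.4 36.5 0.067 0.000 0.000 50; 0.9 -13.9 37.5 0.067 0.000 0.000 50; 0.9 -11.4 38.4 0.067 0.000 0.000 50; 0.9 -8.8 39.0 0.067 0.000 0.000 50; 0.9 -6.1 39.6 0.067 0.000 0.000 50; 0.9 -3.4 39.9 0.067 0.000 0.000 50; 0.9 -0.7 40.0 0.067 0.000 0.000 50; 0.9 2.0 40.0 0.067 0.000 0.000 50; 0.9 4.6 39.8 0.067 0.000 0.000 50; 0.9 7.3 39.3 0.067 0.000 0.000 50; 0.9 9.9 38.8 0.067 0.000 0.000 50; 0.9 12.5 38.0 0.067 0.000 0.000 50; 0.9 15.1 37.1 0.067 0.000 0.000 50; 0.9 17.5 36.0 0.067 0.000 0.000 50
dist 640.5 tool shift [  14.4 -339.1  543.2] rot [-2.063e+00 -1.000e-03  0.000e+00]
0.9 -21.2 33.9 -0.129 -0.000 0.000 50; 0.9 -25.4 30.9 -0.129 -0.000 0.000 50; 0.9 -29.2 27.4 -0.129 -0.000 0.000 50; 0.9 -32.4 23.4 -0.129 -0.000 0.000 50; 0.9 -35.2 19.1 -0.129 -0.000 0.000 50; 0.9 -37.3 14.4 -0.129 -0.000 0.000 50; 0.9 -38.9 9.5 -0.129 -0.000 0.000 50; 0.9 -39.8 4.4 -0.129 -0.000 0.000 50; 0.9 -40.0 -0.7 -0.129 -0.000 0.000 50; 0.9 -39.6 -5.9 -0.129 -0.000 0.000 50; 0.9 -38.5 -10.9 -0.129 -0.000 0.000 50; 0.9 -36.8 -15.8 -0.129 -0.000 0.000 50; 0.9 -34.4 -20.4 -0.129 -0.000 0.000 50; 0.9 -31.5 -24.6 -0.129 -0.000 0.000 50; 0.9 -28.1 -28.5 -0.129 -0.000 0.000 50; 0.9 -24.2 -31.9 -0.129 -0.000 0.000 50
```

Emit:
servo_tool(
  steps="1 -21 34 0.067 0 0 50; 1 -19 35 0.067 0 0 50; 1 -16 36.5 0.067 0 0 50; 1 -14 37.5 0.067 0 0 50; 1 -11.4 38.4 0.067 0 0 50; 1 -8.8 39 0.067 0 0 50; 1 -6 39.6 0.067 0 0 50; 1 -3.4 40 0.067 0 0 50",
)

```text
t: 0.9
eef_pos: [421.0, 317.2, 203.4]
tcp_rot: [-1.471, 1.566, -2.395]
ft_force: [0.5, 0.8, 0.1]
opening: 0.528
```

Emit:
servo_tool(
  steps="1 -0.7 40 0.067 0 0 50; 1 2 40 0.067 0 0 50; 1 4.6 39.8 0.067 0 0 50; 1 7.3 39.3 0.067 0 0 50; 1 10 38.8 0.067 0 0 50; 1 12.5 38 0.067 0 0 50; 1 15 37 0.067 0 0 50; 1 17.5 36 0.067 0 0 50",
)

```text
t: 1.7
eef_pos: [612.4, 44.0, 193.6]
tcp_rot: [-1.188, 1.564, -2.671]
ft_force: [0.6, -0.1, 0.1]
opening: 0.529
```

```bash
python3 - <<'E'
from h import *
st()
c=get_calibration("wrist"); p,d=read_camera("wrist"); cv2.imwrite("pics/w1.png",p); np.save("pics/w1.npy",d)
np.savez("pics/w1c.npz",**{k:np.array(v) for k,v in c.items()})
a=.117;ux=np.array([np.cos(a),np.sin(a),0])
plan([610,67,200],Rdown(ux),8,50)
E
```

```text
t 1.7
joints [-0.034  0.499  1.607 -0.004  1.042 -0.12 ]
eef_pos [612.423  44.022 193.609]
tcp_rot [-1.188  1.564 -2.671]
ft_force [ 0.58  -0.121  0.09 ]
opening 0.529
dist 28.9 tool shift [ -6.9  -3.2 -27.8] rot [-0.036  0.004  0.005]
-0.9 -0.4 -3.5 -0.004 0.001 0.001 50; -0.9 -0.4 -3.5 -0.004 0.001 0.001 50; -0.9 -0.4 -3.5 -0.004 0.001 0.001 50; -0.9 -0.4 -3.5 -0.004 0.001 0.001 50; -0.9 -0.3 -3.5 -0.004 0.001 0.001 50; -0.9 -0.3 -3.5 -0.004 0.001 0.001 50; -0.9 -0.3 -3.5 -0.004 0.001 0.001 50; -0.9 -0.3 -3.5 -0.004 0.001 0.001 50
```

View pics/w1.png

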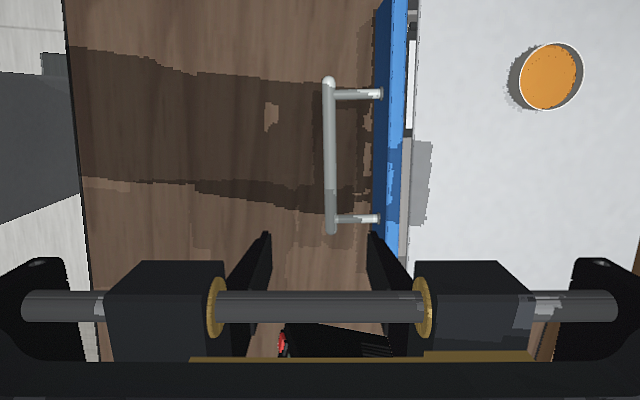

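The wrist view shows the handle bar from (330,80) to (331,230), the blue front's top edge near x≈378-405, and the roof with the flux tin at (548,77).

```bash
python3 - <<'E'
from h import *
c=dict(np.load("pics/w1c.npz")); d=np.load("pics/w1.npy")
A=byz(c,329.5,80,58);B=byz(c,331,230,58);print(A,B,np.linalg.norm(A-B),(A+B)/2,np.arctan2(A[1]-B[1],A[0]-B[0])-np.pi/2)
for v in(100,130,160,190,210): 
    u=330; print(bydepth(c,u,v,d[v,u]).round(1))
print("front top outer/inner")
for v in (20,120,160): print(v,[bydepth(c,u,v,d[v,u]).round(0).tolist() for u in range(375,440,6)])
for u,v in((548,77),(520,80),(575,77)): print(bydepth(c,u,v,d[v,u]).round(1))
E
```

```text
[612.77156305 135.14489921  58.        ] [627.01121752   2.91129855  58.        ] 132.9980936035176 [619.89139029  69.02809888  58.        ] 0.10727222364124778
[614.6 119.3  62.5]
[617.   94.8  62.1]
[619.4  69.5  64.1]
[622.1  42.7  63.7]
[624.   23.7  62. ]
front top outer/inner
20 [[652.0, 196.0, -1.0], [651.0, 187.0, 44.0], [652.0, 181.0, 73.0], [654.0, 178.0, 89.0], [658.0, 179.0, 88.0], [662.0, 179.0, 88.0], [679.0, 192.0, 28.0], [671.0, 180.0, 88.0], [675.0, 180.0, 89.0], [679.0, 180.0, 90.0], [683.0, 181.0, 89.0]]
120 [[660.0, 105.0, 22.0], [660.0, 107.0, 58.0], [660.0, 108.0, 86.0], [664.0, 109.0, 89.0], [668.0, 109.0, 89.0], [680.0, 109.0, 59.0], [686.0, 109.0, 56.0], [682.0, 111.0, 89.0], [686.0, 111.0, 91.0], [691.0, 111.0, 90.0], [696.0, 112.0, 89.0]]
160 [[664.0, 67.0, 27.0], [664.0, 73.0, 62.0], [664.0, 78.0, 88.0], [668.0, 78.0, 88.0], [673.0, 79.0, 89.0], [698.0, 67.0, 11.0], [683.0, 79.0, 88.0], [687.0, 80.0, 90.0], [691.0, 81.0, 91.0], [697.0, 81.0, 89.0], [701.0, 81.0, 90.0]]
[769.2 149.7  97. ]
[748.9 145.7  98.1]
[787.8 151.4  98.5]
```

```bash
python3 - <<'E'
from h import *
a=.107;ux=np.array([np.cos(a),np.sin(a),0])
plan([619.5,69,110],Rdown(ux),7,42)
E
```

```text
dist 88.4 tool shift [ 83.    6.9 -29.4] rot [-0.026  0.004  0.005]
11.9 1.0 -4.2 -0.004 0.001 0.001 42; 11.9 1.0 -4.2 -0.004 0.001 0.001 42; 11.9 1.0 -4.2 -0.004 0.001 0.001 42; 11.9 1.0 -4.2 -0.004 0.001 0.001 42; 11.9 1.0 -4.2 -0.004 0.001 0.001 42; 11.9 1.0 -4.2 -0.004 0.001 0.001 42; 11.9 1.0 -4.1 -0.004 0.001 0.001 42
```

Emit:
servo_tool(
  steps="6 1 -10 -0.01 0 0 42; 8 1 -10 -0.01 0.002 0.002 42; 12 1 -9 -0.006 0.002 0.003 42; 12 1 0 0 0 0 42; 12 1 0 0 0 0 42; 12 1 0 0 0 0 42; 12 1 0 0 0 0 42; 6 0 0 0 0 0 42",
)

```text
t: 2.55
eef_pos: [618.0, 73.3, 104.7]
tcp_rot: [-1.825, 1.567, 3.0]
ft_force: [0.9, -0.2, 1.2]
opening: 0.439
```

```bash
python3 - <<'E'
from h import *
st()
a=.107;ux=np.array([np.cos(a),np.sin(a),0])
plan([619.5,69,41],Rdown(ux),7,42)
E
```

```text
t 2.55
joints [ 1.200e-02  6.110e-01  1.671e+00  1.000e-03  8.630e-01 -1.010e-01]
eef_pos [617.966  73.271 104.679]
tcp_rot [-1.825  1.567  3.   ]
ft_force [ 0.85  -0.215  1.214]
opening 0.439
dist 63.8 tool shift [63.7  1.3  4.5] rot [ 0.005 -0.001  0.003]
9.1 0.2 0.6 0.001 -0.000 0.000 42; 9.1 0.2 0.6 0.001 -0.000 0.000 42; 9.1 0.2 0.6 0.001 -0.000 0.000 42; 9.1 0.2 0.6 0.001 -0.000 0.000 42; 9.1 0.2 0.6 0.001 -0.000 0.000 42; 9.1 0.2 0.6 0.001 -0.000 0.000 42; 9.1 0.2 0.6 0.001 -0.000 0.000 42
```

Emit:
servo_tool(
  steps="8 0.5 1 0.002 0 0 42; 9 0.5 1 0.002 0 0 42; 9 0 1 0 0 0 42; 9 0 0.5 0 0 0 42; 9 0 0.5 0 0 0 42; 8 0 0 0 0 0 42; 7 0 0 0 0 0 42; 0 0 0 0 0 0 42",
)

```text
t: 3.35
eef_pos: [619.3, 68.3, 39.7]
tcp_rot: [-1.787, 1.567, 3.032]
ft_force: [0.1, 1.2, 0.5]
opening: 0.443
```

```bash
python3 - <<'E'
from h import *
st()
p,d=read_camera("wrist"); cv2.imwrite("pics/w2.png",p)
E
```

```text
t 3.35
joints [ 4.000e-03  6.990e-01  1.709e+00  1.000e-03  7.370e-01 -1.040e-01]
eef_pos [619.259  68.329  39.655]
tcp_rot [-1.787  1.567  3.032]
ft_force [0.117 1.222 0.547]
opening 0.443
```

View pics/w2.png

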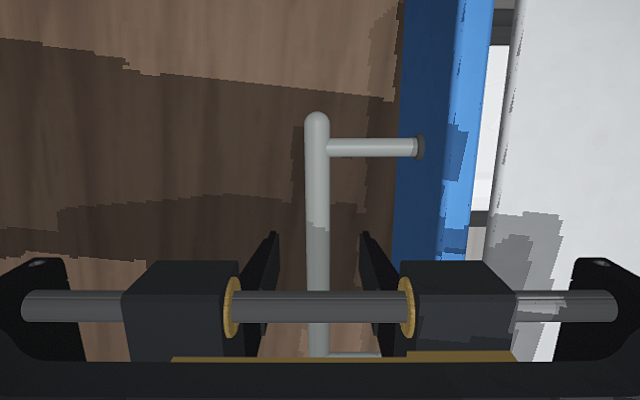

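The bar, at x≈317, sits between the fingers, which are clear of the front. I'll close the gripper.

Emit:
servo_tool(
  steps="0 0 0 0 0 0 5; 0 0 0 0 0 0 5; 0 0 0 0 0 0 5; 0 0 0 0 0 0 5; 0 -4 0 0 0 0 5; 0 -8 0 0 0 0 5; 0 -10 0 0 0 0 5; 0 -10 0 0 0 0 5",
)

```text
t: 4.2
eef_pos: [588.0, 64.8, 41.6]
tcp_rot: [1.584, 1.568, 0.121]
ft_force: [3.3, -0.9, -3.0]
opening: 0.108
```

```bash
python3 - <<'E'
from h import *
st()
E
```

```text
t 4.2
joints [-2.000e-03  6.630e-01  1.796e+00  1.000e-03  6.810e-01 -1.100e-01]
eef_pos [587.952  64.755  41.58 ]
tcp_rot [1.584 1.568 0.121]
ft_force [ 3.293 -0.875 -3.04 ]
opening 0.108
```

Emit:
servo_tool(
  steps="0 -12 0 0 0 0 5; 0 -14 0 0 0 0 5; 0 -14 0 0 0 0 5; 0 -14 0 0 0 0 5; 0 -12 0 0 0 0 5; 0 -10 0 0 0 0 5; 0 -6 0 0 0 0 5; 0 -4 0 0 0 0 5",
)

```text
t: 5.0
eef_pos: [493.5, 54.0, 41.6]
tcp_rot: [1.321, 1.568, -0.142]
ft_force: [2.9, -1.4, -5.9]
opening: 0.109
```

```bash
python3 - <<'E'
from h import *
s=st();d=s["eef_pos"]-np.array([619.3,68.3,39.7]);print(np.linalg.norm(d[:2]),np.arctan2(d[1],d[0])-np.pi+2*np.pi)
E
```

```text
t 5.0
joints [-2.400e-02  5.750e-01  2.032e+00 -1.000e-03  5.310e-01 -1.310e-01]
eef_pos [493.461  54.028  41.571]
tcp_rot [ 1.321  1.568 -0.142]
ft_force [ 2.873 -1.378 -5.891]
opening 0.109
126.64552175376194 0.1129349928286345
```

Still about 3 N of drag, so the drawer hasn't reached its stop. I'll ease on toward it.

Emit:
servo_tool(
  steps="0 -4 0 0 0 0 5; 0 -4 0 0 0 0 5; 0 -4 0 0 0 0 5; 0 -3 0 0 0 0 5; 0 -2 0 0 0 0 5; 0 -2 0 0 0 0 5; 0 -2 0 0 0 0 5; 0 0 0 0 0 0 5",
)

```text
t: 5.8
eef_pos: [477.0, 52.2, 41.5]
tcp_rot: [1.478, 1.555, 0.014]
ft_force: [-2.1, -3.4, -0.8]
opening: 0.107
```

```bash
python3 - <<'E'
from h import *
s=st();d=s["eef_pos"]-np.array([619.3,68.3,39.7]);print(np.linalg.norm(d[:2]))
E
```

```text
t 5.8
joints [-2.900e-02  5.580e-01  2.081e+00  1.000e-03  4.870e-01 -1.370e-01]
eef_pos [477.028  52.166  41.533]
tcp_rot [1.478 1.555 0.014]
ft_force [-2.118 -3.402 -0.759]
opening 0.107
143.18380530307604
```

Emit:
servo_tool(
  steps="0 -3 0 0 0 0 5; 0 -3 0 0 0 0 5; 0 0 0 0 0 0 5; 0 0 0 0 0 0 5; 0 0 0 0 0 0 5; 0 0 0 0 0 0 20; 0 0 0 0 0 0 45; 0 0 0 0 0 0 45",
)

```text
t: 6.6
eef_pos: [476.0, 52.3, 41.9]
tcp_rot: [1.506, 1.544, 0.041]
ft_force: [-0.9, 1.1, 0.1]
opening: 0.304
```

```bash
python3 - <<'E'
from h import *
s=st()
p,d=read_camera("top"); cv2.imwrite("pics/t2.png",cv2.resize(p[130:250,220:340],None,fx=5,fy=5,interpolation=cv2.INTER_CUBIC))
E
```

```text
t 6.6
joints [-0.03   0.555  2.091  0.004  0.469 -0.139]
eef_pos [475.987  52.316  41.865]
tcp_rot [1.506 1.544 0.041]
ft_force [-0.925  1.104  0.134]
opening 0.304
```

View pics/t2.png

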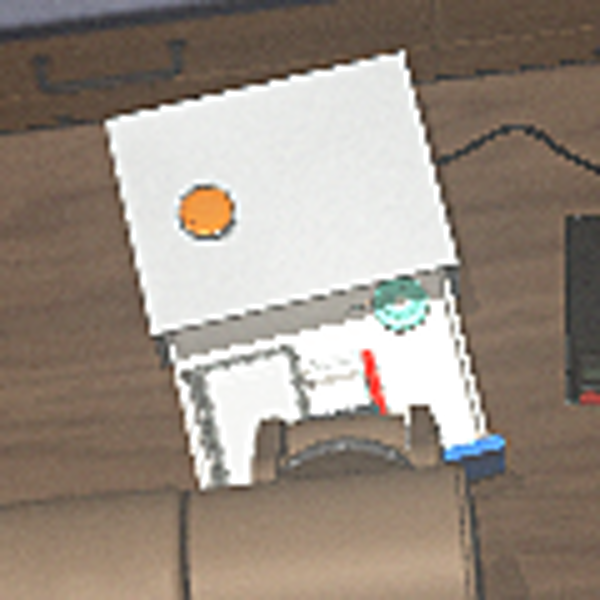

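The drawer is fully out: it stopped at 143 mm of handle motion plus its initial ajar. The red bar shows at crop (373,380), next to the arm. I'll raise clear.

Emit:
servo_tool(
  steps="-5 0 0 0 0 0 45; -12 0 0 0 0 0 45; -20 0 0 0 0 0 45; -25 0 0 0 0 0 45; -25 0 0 0 0 0 45; -25 0 0 0 0 0 45; -25 0 0 0 0 0 45; -20 0 0 0 0 0 50",
)

```text
t: 7.45
eef_pos: [469.1, 52.3, 204.9]
tcp_rot: [1.538, 1.55, 0.073]
ft_force: [-0.8, -0.2, 0.0]
opening: 0.51
```

```bash
python3 - <<'E'
from h import *
st()
c=get_calibration("wrist"); p,d=read_camera("wrist"); cv2.imwrite("pics/w3.png",p); np.save("pics/w3.npy",d)
np.savez("pics/w3c.npz",**{k:np.array(v) for k,v in c.items()})
E
```

```text
t 7.45
joints [-0.03   0.279  1.945  0.003  0.897 -0.137]
eef_pos [469.082  52.341 204.93 ]
tcp_rot [1.538 1.55  0.073]
ft_force [-0.819 -0.246  0.005]
opening 0.51
```

View pics/w3.png

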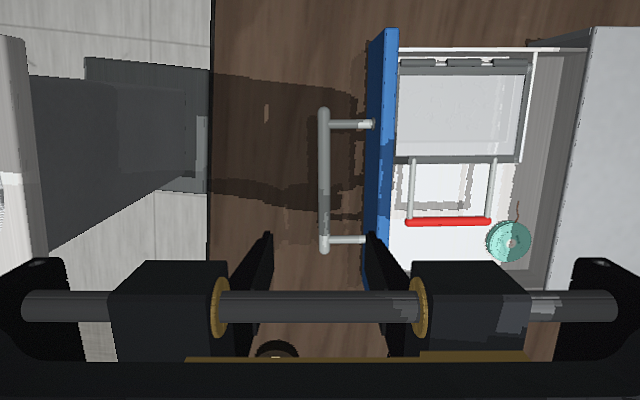

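The wrist view shows the drawer out, the handle at (324,108)-(324,252), the cover shut, and the red bar from (406,222) to (490,222). A teal spool sits at (508,241), to the right of the bar's back end.

```bash
python3 - <<'E'
from h import *
c=dict(np.load("pics/w3c.npz")); d=np.load("pics/w3.npy")
A=byz(c,324.5,108,58);B=byz(c,323.5,253,58);H=(A+B)/2;print("handle",H,np.linalg.norm(A-B))
f=byz(c,406,222,56);b=byz(c,490,222,56);G=(f+b)/2;print("grip",f,b,np.linalg.norm(f-b),G,np.arctan2(*(b-f)[1::-1]))
for u in(415,430,450,470,485): print([bydepth(c,u,v,d[v,u]).round(1).tolist() for v in (220,222,224)])
print("spool",[bydepth(c,u,v,d[v,u]).round(0).tolist() for u,v in((490,240),(500,225),(508,260),(500,240))])
a=.11;ux=np.array([np.cos(a),np.sin(a),0]);uy=np.array([-np.sin(a),np.cos(a),0])
print("expect from handle:", np.array([476,52.3,58])+ ux*(179-45+150-150+ (0)) )
for th in(0.02,1.05): print(th)
print("grip rel handle in unit frame",(G-H)@ux,(G-H)@uy)
for sg in(1,-1):plan([G[0],G[1],190],Rdown(sg*uy),16,60)
E
```

```text
handle [477.38648291  51.97543164  58.        ] 138.85540570606005
grip [561.18073133  22.44671332  56.        ] [643.95851752  30.5846476   56.        ] 83.17684690156592 [602.56962442  26.51568046  56.        ] 0.09799570644237651
[[568.5, 26.4, 59.2], [568.5, 24.7, 60.2], [568.5, 23.0, 61.2]]
[[583.1, 27.7, 58.9], [582.7, 26.4, 61.0], [583.7, 23.9, 59.5]]
[[602.1, 30.0, 60.0], [602.6, 27.9, 59.8], [602.6, 26.2, 60.8]]
[[621.2, 32.1, 60.6], [621.7, 30.1, 60.7], [622.8, 27.7, 59.4]]
[[636.7, 33.1, 59.2], [636.9, 31.2, 59.6], [637.3, 29.2, 59.8]]
spool [[669.0, -1.0, 21.0], [680.0, 16.0, 15.0], [695.0, -22.0, 23.0], [679.0, 1.0, 23.0]]
expect from handle: [609.19011713  67.01029231  58.        ]
0.02
1.05
grip rel handle in unit frame 121.63161864606002 -39.04826751187815
dist 136.1 tool shift [ 20.8 128.5  39.6] rot [-1.575  0.02  -0.018]
1.3 8.0 2.5 -0.098 0.001 -0.001 60; 1.3 7.8 3.3 -0.098 0.001 -0.001 60; 1.3 7.4 4.0 -0.098 0.001 -0.001 60; 1.3 7.0 4.7 -0.098 0.001 -0.001 60; 1.2 6.5 5.4 -0.098 0.001 -0.001 60; 1.2 5.9 6.0 -0.098 0.001 -0.001 60; 1.2 5.3 6.5 -0.098 0.001 -0.001 
[... 285 characters left out ...]
.001 60; 1.1 -1.7 8.3 -0.098 0.001 -0.001 60
dist 136.1 tool shift [ 20.8 128.5  39.6] rot [ 1.566 -0.018 -0.02 ]
1.3 8.0 2.5 0.098 -0.001 -0.001 60; 1.3 8.2 1.7 0.098 -0.001 -0.001 60; 1.3 8.4 0.9 0.098 -0.001 -0.001 60; 1.3 8.4 0.0 0.098 -0.001 -0.001 60; 1.3 8.4 -0.8 0.098 -0.001 -0.001 60; 1.2 8.3 -1.6 0.098 -0.001 -0.001 60; 1.2 8.1 -2.4 0.098 -0.001 -0.001 60; 1.2 7.8 -3.2 0.098 -0.001 -0.001 60; 1.2 7.4 -3.9 0.098 -0.001 -0.001 60; 1.2 7.0 -4.6 0.098 -0.001 -0.001 60; 1.2 6.5 -5.3 0.098 -0.001 -0.001 60; 1.2 6.0 -5.9 0.098 -0.001 -0.001 60; 1.2 5.4 -6.5 0.098 -0.001 -0.001 60; 1.1 4.7 -7.0 0.098 -0.001 -0.001 60; 1.1 4.0 -7.4 0.098 -0.001 -0.001 60; 1.1 3.3 -7.8 0.098 -0.001 -0.001 60
```

Emit:
servo_tool(
  steps="0 8 2.5 -0.105 0.002 -0.002 60; 0 8 3.3 -0.105 0.002 -0.002 60; 0 7.4 4 -0.105 0.002 -0.002 60; 0 7 4.7 -0.105 0.002 -0.002 60; 0 6.5 5.4 -0.105 0.002 -0.002 60; 0 6 6 -0.105 0.002 -0.002 60; 0 5.3 6.5 -0.105 0.002 -0.002 60; 0 4.6 7 -0.105 0.002 -0.002 60",
)

```text
t: 8.3
eef_pos: [536.5, 41.9, 211.6]
tcp_rot: [1.618, 1.562, 1.025]
ft_force: [-0.5, -0.0, 0.0]
opening: 0.631
```

```bash
python3 - <<'E'
from h import *
st()
a=.11;uy=np.array([-np.sin(a),np.cos(a),0])
plan([602.5,27,180],Rdown(uy),8,60)
E
```

```text
t 8.3
joints [-0.049  0.369  1.779  0.009  0.989 -1.031]
eef_pos [536.533  41.892 211.614]
tcp_rot [1.618 1.562 1.025]
ft_force [-0.528 -0.02   0.013]
opening 0.631
dist 74.7 tool shift [31.8 24.3 63. ] rot [-0.703  0.003 -0.008]
4.0 3.0 7.9 -0.088 0.000 -0.001 60; 4.0 2.3 8.1 -0.088 0.000 -0.001 60; 4.0 1.6 8.3 -0.088 0.000 -0.001 60; 4.0 0.9 8.4 -0.088 0.000 -0.001 60; 4.0 0.1 8.4 -0.088 0.000 -0.001 60; 4.0 -0.6 8.4 -0.088 0.000 -0.001 60; 4.0 -1.3 8.3 -0.088 0.000 -0.001 60; 4.0 -2.0 8.2 -0.088 0.000 -0.001 60
```

Emit:
servo_tool(
  steps="4 3 8.5 -0.09 0 -0.001 60; 4 2.3 8.5 -0.09 0 -0.001 60; 4 1.6 8.5 -0.09 0 -0.001 60; 4 0.9 8.5 -0.09 0 -0.001 60; 4 0 8.5 -0.09 0 -0.001 60; 4 -0.6 8.5 -0.09 0 -0.001 60; 4 -1.3 8.3 -0.085 0 -0.001 60; 4 -2 8.2 -0.08 0 -0.001 60",
)

```text
t: 9.1
eef_pos: [604.6, 27.3, 178.7]
tcp_rot: [-1.767, 1.571, -1.624]
ft_force: [-0.6, -0.1, 0.5]
opening: 0.633
```

```bash
python3 - <<'E'
from h import *
st()
a=.11;uy=np.array([-np.sin(a),np.cos(a),0])
plan([602.5,27,110],Rdown(uy),7,60)
c=get_calibration("wrist"); p,d=read_camera("wrist"); cv2.imwrite("pics/w4.png",p); np.save("pics/w4.npy",d)
np.savez("pics/w4c.npz",**{k:np.array(v) for k,v in c.items()})
E
```

```text
t 9.1
joints [-0.064  0.5    1.65  -0.     0.991 -1.778]
eef_pos [604.577  27.328 178.681]
tcp_rot [-1.767  1.571 -1.624]
ft_force [-0.599 -0.116  0.513]
opening 0.633
dist 68.7 tool shift [68.7 -0.  -2.1] rot [ 0.033 -0.     0.   ]
9.8 -0.0 -0.3 0.005 -0.000 0.000 60; 9.8 -0.0 -0.3 0.005 -0.000 0.000 60; 9.8 -0.0 -0.3 0.005 -0.000 0.000 60; 9.8 -0.0 -0.3 0.005 -0.000 0.000 60; 9.8 -0.0 -0.3 0.005 -0.000 0.000 60; 9.8 -0.0 -0.3 0.005 -0.000 0.000 60; 9.8 -0.0 -0.3 0.005 -0.000 0.000 60
```

View pics/w4.png

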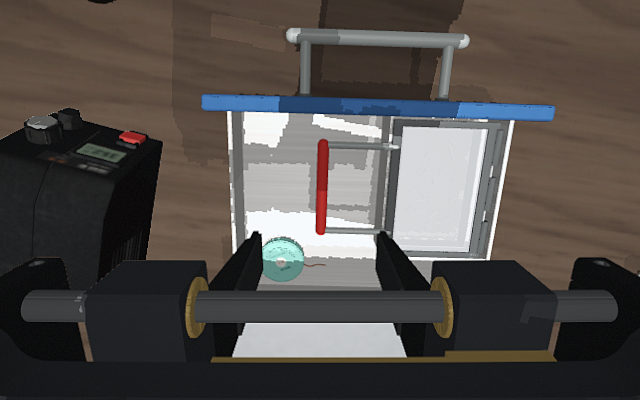

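The red bar runs from (323,141) to (320,233), in line with the gap between the fingers. I'll check its position.

```bash
python3 - <<'E'
from h import *
c=dict(np.load("pics/w4c.npz")); 
f=byz(c,323,142,56);b=byz(c,320.5,233,56);print(f,b,np.linalg.norm(f-b),(f+b)/2,np.arctan2(*(b-f)[1::-1]))
E
```

```text
[561.99225173  22.89426837  56.        ] [642.48327602  32.53839662  56.        ] 81.06672684867814 [602.23776388  27.7163325   56.        ] 0.11924772616541743
```

Emit:
servo_tool(
  steps="8 0 -0.5 0.006 0 0 60; 10 0 -0.5 0.006 0 0 60; 10 0 -0.5 0.006 0 0 60; 10 0 -0.5 0.006 0 0 60; 10 0 -0.5 0.006 0 0 60; 8 0 0 0 0 0 60; 6 0 0 0 0 0 60; 0 0 0 0 0 0 60",
)

```text
t: 9.95
eef_pos: [600.3, 27.1, 109.7]
tcp_rot: [3.044, 1.567, -3.132]
ft_force: [1.0, -0.6, -0.0]
opening: 0.63
```

```bash
python3 - <<'E'
from h import *
st()
a=.11;uy=np.array([-np.sin(a),np.cos(a),0])
plan([602.5,27,38],Rdown(uy),7,60)
E
```

```text
t 9.95
joints [-0.065  0.579  1.723 -0.     0.843 -1.743]
eef_pos [600.341  27.093 109.669]
tcp_rot [ 3.044  1.567 -3.132]
ft_force [ 1.016 -0.559 -0.04 ]
opening 0.63
dist 71.7 tool shift [71.7 -0.3  2.4] rot [-0.002 -0.003 -0.   ]
10.2 -0.0 0.3 -0.000 -0.000 -0.000 60; 10.2 -0.0 0.3 -0.000 -0.000 -0.000 60; 10.2 -0.0 0.3 -0.000 -0.000 -0.000 60; 10.2 -0.0 0.3 -0.000 -0.000 -0.000 60; 10.2 -0.0 0.3 -0.000 -0.000 -0.000 60; 10.2 -0.0 0.3 -0.000 -0.000 -0.000 60; 10.2 -0.0 0.3 -0.000 -0.000 -0.000 60
```

Emit:
servo_tool(
  steps="8 0 0.5 0 0 0 60; 11 0 0.5 0 0 0 60; 12 0 0.5 0 0 0 60; 12 0 0.5 0 0 0 60; 12 0 0.5 0 0 0 60; 10 0 0 0 0 0 60; 5 0 0 0 0 0 60; 0 0 0 0 0 0 60",
)

```text
t: 10.75
eef_pos: [602.9, 27.4, 33.0]
tcp_rot: [3.036, 1.567, -3.139]
ft_force: [0.4, 0.6, 0.4]
opening: 0.634
```

```bash
python3 - <<'E'
from h import *
st()
p,d=read_camera("wrist"); cv2.imwrite("pics/w5.png",p)
E
```

```text
t 10.75
joints [-0.064  0.689  1.764 -0.     0.692 -1.742]
eef_pos [602.938  27.363  32.974]
tcp_rot [ 3.036  1.567 -3.139]
ft_force [0.363 0.581 0.378]
opening 0.634
```

View pics/w5.png

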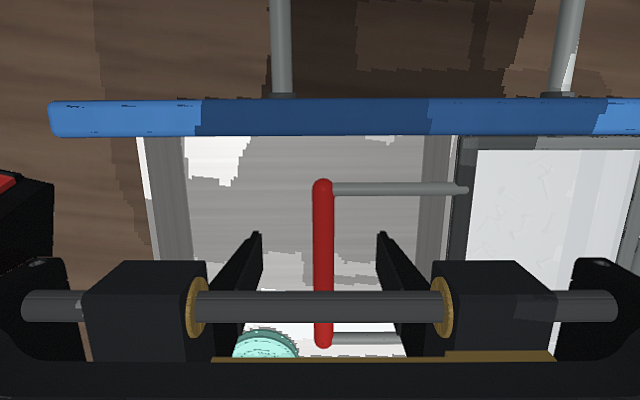

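The bar, at x≈323, is centred between the fingers. I'll rise 4 mm and close.

Emit:
servo_tool(
  steps="-4 0 0 0 0 0 40; 0 0 0 0 0 0 5; 0 0 0 0 0 0 5; 0 0 0 0 0 0 5; 0 0 0 0 0 0 5; 0 0 0 0 0 0 5; 0 0 0 0 0 0 5; 0 0 0 0 0 0 5",
)

```text
t: 11.6
eef_pos: [603.8, 29.5, 39.8]
tcp_rot: [1.465, 1.568, 1.572]
ft_force: [1.1, -4.6, 0.3]
opening: 0.095
```

```bash
python3 - <<'E'
from h import *
st()
# arc increments in tool frame (tool x down, tool y = unit left)
import numpy as np
th=np.linspace(0,1.05,25)
y=-145*np.cos(th);z=145*np.sin(th)
print(np.c_[-np.diff(z),np.diff(y)].round(1).tolist())
E
```

```text
t 11.6
joints [-0.062  0.679  1.761  0.004  0.702 -1.742]
eef_pos [603.77   29.525  39.841]
tcp_rot [1.465 1.568 1.572]
ft_force [ 1.063 -4.558  0.307]
opening 0.095
[[-6.3, 0.1], [-6.3, 0.4], [-6.3, 0.7], [-6.3, 1.0], [-6.2, 1.2], [-6.2, 1.5], [-6.1, 1.8], [-6.0, 2.0], [-5.9, 2.3], [-5.8, 2.6], [-5.7, 2.8], [-5.6, 3.1], [-5.4, 3.3], [-5.3, 3.5], [-5.1, 3.8], [-4.9, 4.0], [-4.8, 4.2], [-4.6, 4.4], [-4.4, 4.6], [-4.2, 4.8], [-4.0, 5.0], [-3.7, 5.1], [-3.5, 5.3], [-3.3, 5.4]]
```

Emit:
servo_tool(
  steps="-5 0 0 0 0 0 5; -6.3 0.4 0 0 0 0 5; -6.3 0.7 0 0 0 0 5; -6.3 1 0 0 0 0 5; -6.2 1.2 0 0 0 0 5; -6.2 1.5 0 0 0 0 5; -6.1 1.8 0 0 0 0 5; -6 2 0 0 0 0 5",
)

```text
t: 12.4
eef_pos: [602.7, 38.3, 91.6]
tcp_rot: [1.742, 1.568, 1.849]
ft_force: [1.2, 1.6, -5.2]
opening: 0.098
```

```bash
cat > ang.py <<'E'
from h import *
s=st(); a=.113;uy=np.array([-np.sin(a),np.cos(a),0]);ux=np.array([np.cos(a),np.sin(a),0])
g=s["eef_pos"]+Rcur(s)[:,0]*-19
h=np.array([602.5,27.5,56])+145*uy
r=g-h;print("radius",np.hypot(r@uy,r[2]),"angle",np.arctan2(r[2],-(r@uy)),"dx",r@ux)
th=np.arctan2(r[2],-(r@uy))
print("target shift up,left",145*np.sin(1.05)-r[2],-145*np.cos(1.05)-r@uy)
E
python3 ang.py
```

```text
t 12.4
joints [-0.047  0.605  1.731  0.003  0.806 -1.727]
eef_pos [602.692  38.273  91.569]
tcp_rot [1.742 1.568 1.849]
ft_force [ 1.187  1.572 -5.22 ]
opening 0.098
radius 145.01937170152175 angle 0.38578354606189913 dx 1.4126507232694223
target shift up,left 71.20772288222877 62.21320865863116
```

Lifting well: the radius is consistent at 145 mm and the angle is 0.386.

Emit:
servo_tool(
  steps="-5.9 2.3 0 0 0 0 5; -5.8 2.6 0 0 0 0 5; -5.7 2.8 0 0 0 0 5; -5.6 3.1 0 0 0 0 5; -5.4 3.3 0 0 0 0 5; -5.3 3.5 0 0 0 0 5; -5.1 3.8 0 0 0 0 5; -4.9 4 0 0 0 0 5",
)

```text
t: 13.2
eef_pos: [599.6, 65.4, 139.2]
tcp_rot: [1.912, 1.569, 2.019]
ft_force: [1.6, 1.2, -5.9]
opening: 0.1
```

```bash
python3 ang.py
```

```text
t 13.2
joints [-0.002  0.543  1.694  0.002  0.905 -1.681]
eef_pos [599.573  65.372 139.193]
tcp_rot [1.912 1.569 2.019]
ft_force [ 1.634  1.216 -5.92 ]
opening 0.1
radius 148.01592780092082 angle 0.7620642758273859 dx 1.3746200629562997
target shift up,left 23.583767722664263 34.92874726403154
```

Emit:
servo_tool(
  steps="-4 4.5 0 0 0 0 5; -4 5 0 0 0 0 5; -3.8 5 0 0 0 0 5; -3.5 5 0 0 0 0 5; -3 5 0 0 0 0 5; -2.5 4 0 0 0 0 5; -1.5 2.5 0 0 0 0 5; 0 0 0 0 0 0 5",
)

```text
t: 14.0
eef_pos: [596.2, 95.7, 166.7]
tcp_rot: [-1.285, 1.566, -1.177]
ft_force: [0.3, -3.3, -2.3]
opening: 0.098
```

```bash
python3 ang.py
```

```text
t 14.0
joints [ 0.052  0.511  1.667 -0.005  0.962 -1.624]
eef_pos [596.241  95.687 166.675]
tcp_rot [-1.285  1.566 -1.177]
ft_force [ 0.262 -3.299 -2.271]
opening 0.098
radius 150.53920497207005 angle 1.0380248754251988 dx 1.4470167267016683
target shift up,left -3.8985095544545203 4.314466134653898
```

Emit:
servo_tool(
  steps="0.5 1 0 0 0 0 5; 0.5 1 0 0 0 0 5; 0 0 0 0 0 0 5; 0 0 0 0 0 0 5; 0 0 0 0 0 0 5; 0 0 0 0 0 0 5; 0 0 0 0 0 0 5; 0 0 0 0 0 0 5",
)

```text
t: 14.8
eef_pos: [596.4, 95.7, 166.6]
tcp_rot: [-1.331, 1.563, -1.223]
ft_force: [0.4, -2.9, -0.1]
opening: 0.099
```

```bash
python3 ang.py; python3 - <<'E'
from h import *
for n in("wrist","scene"):
    c=get_calibration(n); p,d=read_camera(n); np.save(f"pics/{n}6.npy",d); np.savez(f"pics/{n}6c.npz",**{k:np.array(v) for k,v in c.items()})
    cv2.imwrite(f"pics/{n}6.png",p if n=="wrist" else cv2.resize(p[110:230,270:400],None,fx=5,fy=5,interpolation=cv2.INTER_CUBIC))
E
python3 ang.py
```

```text
t 14.8
joints [ 0.053  0.511  1.667 -0.009  0.961 -1.621]
eef_pos [596.423  95.686 166.634]
tcp_rot [-1.331  1.563 -1.223]
ft_force [ 0.424 -2.874 -0.054]
opening 0.099
radius 150.48491049752636 angle 1.038098307267066 dx 1.6168921467106285
target shift up,left -3.8573525382368956 4.277369705861844
t 14.9
joints [ 0.053  0.511  1.667 -0.009  0.961 -1.621]
eef_pos [596.402  95.665 166.638]
tcp_rot [-1.332  1.563 -1.224]
ft_force [ 0.514 -4.288  0.359]
opening 0.095
radius 150.49678687365187 angle 1.0380107342487788 dx 1.5942569528786898
target shift up,left -3.8608895153365523 4.2947542537474135
```

View pics/wrist6.png

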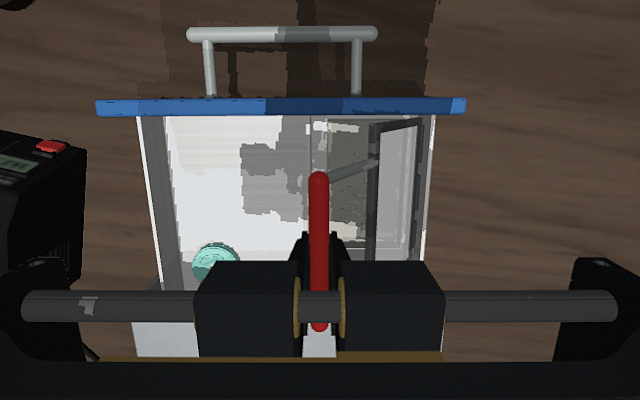

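View pics/scene6.png

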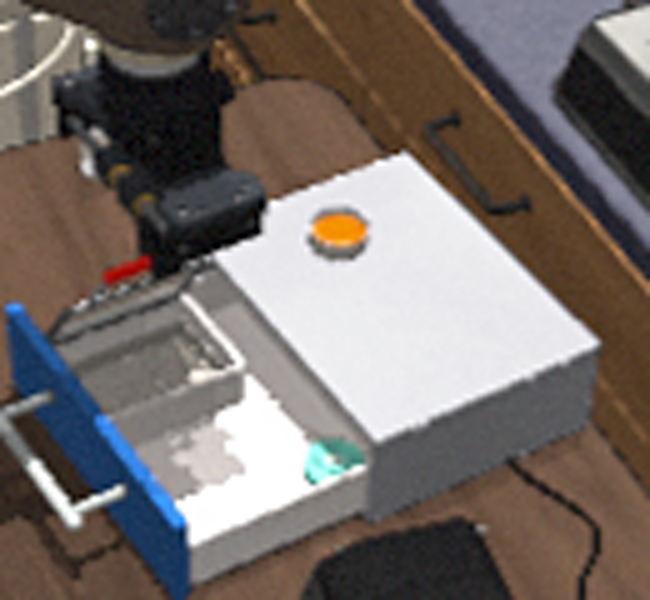

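The drawer is still out and the cover stands open, with the red bar, (318,178)-(320,325) in the wrist view, between the pads. I'll measure the cover's angle from the depth.

```bash
python3 - <<'E'
from h import *
c=dict(np.load("pics/wrist6c.npz")); d=np.load("pics/wrist6.npy")
a=.113;uy=np.array([-np.sin(a),np.cos(a),0]);ux=np.array([np.cos(a),np.sin(a),0]);h=np.array([602.5,27.5,56])+145*uy
for u,v in((318,190),(318,205),(318,220),(318,245)):
    P=bydepth(c,u,v,d[v,u]);P=P-[0,0,5];r=P-h;print(P.round(1),"rad",np.hypot(r@uy,r[2]).round(1),"ang",np.arctan2(r[2],-(r@uy)).round(3), (np.arcsin(r[2]/145)).round(3),np.arccos(-(r@uy)/145).round(3))
A=byz(c,188,34,58);B=byz(c,377,34,58);print("handle",(A+B)/2,np.linalg.norm(A-B))
E
```

```text
[559.7  89.9 177.4] rad 144.4 ang 0.999 0.993 1.002
[566.6  90.7 178.2] rad 145.0 ang 1.002 1.002 1.001
[574.   91.5 177.7] rad 144.6 ang 0.999 0.996 1.001
[586.6  92.8 177.6] rad 144.6 ang 0.999 0.995 1.0
handle [477.23499899  53.16201759  58.        ] 138.9048230209755
```

The cover is at 1.00 rad (57°), radius 145 mm, which matches the geometry. I'll nudge it a few mm left toward 60°, then confirm nothing creeps.

Emit:
servo_tool(
  steps="0 2 0 0 0 0 5; 0 2 0 0 0 0 5; 0 2 0 0 0 0 5; 0 1.5 0 0 0 0 5; 0 0 0 0 0 0 5; 0 0 0 0 0 0 5; 0 0 0 0 0 0 5; 0 0 0 0 0 0 5",
)

```text
t: 15.7
eef_pos: [596.4, 100.5, 169.8]
tcp_rot: [-1.198, 1.557, -1.089]
ft_force: [-0.5, -4.4, 1.2]
opening: 0.097
```

Emit:
servo_tool(
  steps="0 0 0 0 0 0 5; 0 0 0 0 0 0 5; 0 0 0 0 0 0 5; 0 0 0 0 0 0 5; 0 0 0 0 0 0 5; 0 0 0 0 0 0 5; 0 0 0 0 0 0 5; 0 0 0 0 0 0 5",
)

```text
t: 16.5
eef_pos: [596.4, 100.4, 169.8]
tcp_rot: [-1.202, 1.557, -1.093]
ft_force: [0.1, -4.1, 1.4]
opening: 0.094
```

```bash
python3 - <<'E'
from h import *
a=.113;uy=np.array([-np.sin(a),np.cos(a),0]);h=np.array([602.5,27.5,56])+145*uy
for k in range(2):
    s=st(); c=get_calibration("wrist"); p,d=read_camera("wrist")
    for v in(200,225):
        m=np.where((p[v,:,2]>100)&(p[v,:,1]<60))[0]; m=m[(m>290)&(m<350)]; u=int(round(m.mean()))
        P=bydepth(c,u,v,d[v,u])-[0,0,5];r=P-h;print(u,P.round(1),np.hypot(r@uy,r[2]).round(1),np.arctan2(r[2],-(r@uy)).round(3))
    for _ in range(6): read_camera("top")
cv2.imwrite("pics/w7.png",p)
E
```

```text
t 16.5
joints [ 0.063  0.508  1.663 -0.015  0.965 -1.608]
eef_pos [596.437 100.45  169.838]
tcp_rot [-1.202  1.557 -1.093]
ft_force [ 0.122 -4.067  1.367]
opening 0.094
318 [564.5  95.3 180.3] 144.3 1.037
318 [576.2  96.6 181.4] 145.3 1.041
t 16.85
joints [ 0.063  0.508  1.663 -0.015  0.965 -1.608]
eef_pos [596.427 100.453 169.803]
tcp_rot [-1.21   1.558 -1.101]
ft_force [ 0.023 -3.811  1.221]
opening 0.098
318 [564.3  95.3 180.8] 144.8 1.04
318 [576.   96.6 181.9] 145.7 1.043
```

View pics/w7.png

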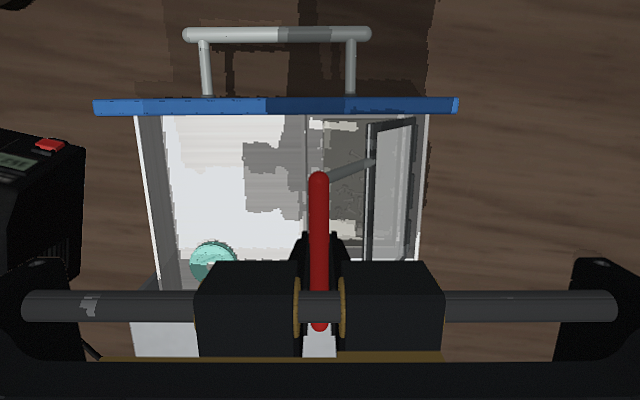

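The cover holds steady at about 1.04 rad with the bar gripped and the drawer out. I'll hand in the job.

```bash
python3 -c "
from h import *
order.job_done(); st()"
```

```text
the job is handed in; nothing more can be done
the job is handed in; nothing more can be done
```

I pulled the drawer by its bar handle until it reached its stop. Then I gripped the red bar and lifted the cover to about 60 degrees, and handed the job in at about 17 s of the 45 s with the bar still held.

- **Cover:** the depth image put it at about 1.04 rad (59.6 degrees), with the bar 145 mm from the hinge, as given. Two readings 0.35 s apart agreed to about 0.003 rad.
- **Grip:** the fingers stopped on the bar at about 9 mm opening. The bar slid about 8 mm towards the fingertips during the lift, but it was not moving at the last check.
- **Drawer:** I pulled the handle 143 mm before it stopped, and the drawer had started slightly ajar. The handle was still in that place after the lift, at (477, 53) mm.
- **Other things:** the flux tin stayed in place in the pictures. I did not measure the other things again at the end, but the arm passed well clear of them.

After handing in, a last attempt to read the state was refused, so nothing is measured from the final second.

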